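# Dress the two setting spindles with their cutter sets

## Task

Make up the two cutter sets on the setting spindles, every ring threaded over the post and lying flat: on the yellow-based spindle first the red cutter head, then the black clamp collar on top of it; on the blue-based spindle first the white spacer ring, then the green cutter head, then the brass clamp collar on top. Let go of everything and leave the steel socket, the orange pencil and the oil can where they are.

Things in the scene. Friction and masses are not known exactly. Their poses are not given: they have to be found in the camera images.
- spindle_yellow: short upright spindle, fixed to the bench: round yellow base, 92 mm across and 15 mm thick, from whose flat top rises a steel post 20 mm across; the post is straight to 61 mm above the bench and tapers to an 8 mm wide tip 73 mm above the bench. Origin: centre of the base's underside, on the post's axis, at bench height; z up, yaw without meaning
- spindle_blue: short upright spindle, fixed to the bench: round blue base, 92 mm across and 15 mm thick, from whose flat top rises a steel post 20 mm across; the post is straight to 61 mm above the bench and tapers to an 8 mm wide tip 73 mm above the bench. Origin: centre of the base's underside, on the post's axis, at bench height; z up, yaw without meaning
- cutter_red: red cutter head: ring 64 mm across and 24 mm high with a through bore of 30 mm, four steel knives set flush in its rim (it may be gripped anywhere around the rim), about 250 g; lies flat and loose on the bench at the start. Origin: on the bore's axis at the underside; z up along the bore, yaw without meaning
- cutter_green: green cutter head: ring 64 mm across and 24 mm high with a through bore of 30 mm, four steel knives set flush in its rim (it may be gripped anywhere around the rim), about 250 g; lies flat and loose on the bench at the start. Origin: on the bore's axis at the underside; z up along the bore, yaw without meaning
- spacer_white: white plastic spacer ring: ring 54 mm across and 20 mm high with a through bore of 30 mm, about 60 g; lies flat and loose on the bench at the start. Origin: on the bore's axis at the underside; z up along the bore, yaw without meaning
- collar_black: black clamp collar: ring 48 mm across and 20 mm high with a through bore of 30 mm, finely ribbed outside, with a bright slit line on top; about 120 g; it slips over the post, nothing to tighten; lies flat and loose on the bench at the start. Origin: on the bore's axis at the underside; z up along the bore, yaw without meaning
- collar_brass: brass-coloured clamp collar: ring 48 mm across and 20 mm high with a through bore of 30 mm, finely ribbed outside, with a dark slit line on top; about 160 g; it slips over the post, nothing to tighten. It may end a little proud of the post's tip; lies flat and loose on the bench at the start. Origin: on the bore's axis at the underside; z up along the bore, yaw without meaning
- socket: small steel wrench socket standing on end, 22 mm across, 30 mm high, loose; origin: centre of its underside; not part of the job, leave it where it is
- pencil: flat orange carpenter's pencil stub lying on the bench, 82 mm long along its y, 12 mm wide, 8 mm high, loose; origin: under its middle; not part of the job, leave it where it is
- oil_can: small green oil can, 54 mm across, 85 mm high to the cap and 118 mm to the tip of its thin brass spout, loose; origin: centre of its underside; not part of the job, leave it where it is

How it is judged:
At the end, for the whole second after the job is handed in: Yellow: red cutter on the base, black collar on it. Blue: white spacer, green cutter, brass collar on top. Each ring within 9 mm of the post axis, 4 mm of its stack height (undersides 15, 39; 15, 35, 59 mm above the bench), tilt under 0.12 rad, at rest (under 0.02 m/s), untouched by the fingers (horizontal distance between each of cutter_red, collar_black and spindle_yellow below 0.009 m and z of cutter_red in the frame of spindle_yellow between 0.011 and 0.019 m and angle between each of cutter_red, collar_black, spacer_white, cutter_green, collar_brass's own z axis and vertical below 0.12 rad and linear speed of each of cutter_red, collar_black, spacer_white, cutter_green, collar_brass below 0.02 m/s and contact force between the fingers and cutter_red below 0.2 N and z of collar_black in the frame of spindle_yellow between 0.035 and 0.043 m and contact force between the fingers and collar_black below 0.2 N and horizontal distance between each of spacer_white, cutter_green, collar_brass and spindle_blue below 0.009 m and z of spacer_white in the frame of spindle_blue between 0.011 and 0.019 m and contact force between the fingers and spacer_white below 0.2 N and z of cutter_green in the frame of spindle_blue between 0.031 and 0.039 m and contact force between the fingers and cutter_green below 0.2 N and z of collar_brass in the frame of spindle_blue between 0.055 and 0.063 m and contact force between the fingers and collar_brass below 0.2 N).
It fails at once if the socket is moved more than 30 mm (distance of socket from where it was at the start of the episode above 0.03 m).
It fails at once if the pencil is moved more than 30 mm (distance of pencil from where it was at the start of the episode above 0.03 m).
It fails at once if the oil can is moved more than 30 mm (distance of oil_can from where it was at the start of the episode above 0.03 m).
It also fails if it takes over 106 s, if anything falls off the work surface, if the arm or the gripper's body presses on something with over 40 N, if the wrist force passes 120 N, or if a joint passes its speed limit or range.

## Robot

A 6-joint arm with a two-finger parallel gripper is mounted at the origin on the work surface. World frame = base frame: x ahead of the robot, y to its left, z up, the work surface at z = 0. Lengths are in m, angles in rad, forces in N, time in s.
With the tool pointing down it reaches from about 0.275 to 0.775 m from the base axis. Payload 14.6 kg.
Tool frame: the origin (TCP) lies on the centre line of the jaws, within the pads' length; the fingertips stand 8 mm ahead of it and the grasp point (between the pads) lies 11 mm behind it (r.tip_extent is the distance from the TCP to the fingertips, in m); z points along the fingers, y is the line along which they close (so a half turn about z gives the same grasp; the last joint's range is limited). The gripper opens to 85 mm and grips with 20 to 120 N. Pads are 22 mm wide; open, the fingers measure 114 mm over their backs; the gripper's body (76 mm by 85 mm) begins 54 mm behind the grasp point. The pads swing forward as they close: fully open they stand 13 mm farther back than shut.
Start: joints at [1.085, 0.263, -0.048, 1.259, 0, 1.415], TCP at [0.171, 0.497, 0.239] pointing down, gripper open.
Joint ranges: [-2.65, 2.65], [-0.89, 1.7], [-1.18, 1.37], [-2.13, 2.11], [-1.35, 1.29], [-3.14, 3.14]. Speed limits (rad/s): [1.89, 1.89, 2.57, 2.79, 3.14, 3.14].

## Interface

Orientations are given as a rotation vector (axis times angle).
In Python, from workcell import r, optics, workorder gives the robot as it stands (r), with the cameras (optics) and the job (workorder).
- The arm moves only by the shell command python3 nudge.py 'ROWS'. ROWS is a JSON list of rows, 1 to 5 of them, each an object with the fields finger_gap (the opening from 0.0 (shut) to 1.0 (fully open)), x, y, z (the shift in parts of the range, where 1.0 means 0.6 m), turn (a turn about the tool's z in fractions of the full range, 1 being 2 rad); a field left out counts as zero (the opening has to be given); each row shifts and turns the commanded pose from where the row before left it, along the tool's axes as they then stand; what a row does not reach is not made up. A row lasts 1/12 s, in which the tool goes at most 0.0417 m and 0.125 rad, less where a joint would pass 70% of its speed; a pose out of reach is approached as far as the arm can. The fingers move at their own pace and stop on an object; the grip force is fixed at half the most. Time passes only in rows, so rows that do not move let the fingers close. It prints the time, the measured TCP pose, the force, the opening and the grip force at its end. A shift or turn number past 1, either way, is cut back to 1. Input that does not fit is refused with a message, and nothing moves.
- r.get_state(): the state, without advancing time (a new reading comes with each control period).
- optics.snapshot(name): name is "scene" or "top" or "wrist"; returns a dict with "pixels" (480x640x3 uint8, red, green, blue), "intrinsics" (3x3 intrinsics, pixels), "xyz" and "attitude" of the camera in the world. Camera axes: x right, y down, z forward; pixel columns grow to the right and rows downward; lengths in m; the calibration is good to about 2 mm. The wrist camera is an equidistant fisheye: a pixel r from the principal point sees the ray r / f radians off the axis. A picture is of the moment at which its call begins. There is no depth.
- workorder.hand_in(): hands the job in; it is judged then, once.
The state is a dict: "time": time; "qpos": joint angles; "dq": joint speeds; "tau": joint torques, N m; "eef_pos": TCP position; "ee_rot": TCP orientation; "ft_force": force on the tool from outside, world axes, zero at the start; "torque": the same for the moment, N m; "finger_gap": opening from 0.0 (shut) to 1.0 (fully open); "gripper_force": force on a finger pad.
Only numpy, scipy, OpenCV 4.12 (cv2) and the standard library are available. Lean on these libraries where they do the work, as an engineer would, in place of code of your own. Each camera call takes 0.05 s, during which the arm holds its last target. There are 200 camera calls.

## Working session

There is one attempt and no reset: what is moved stays moved. The work goes in short steps, Python scripts to look and compute and a shell command to move; the robot and the scene stay as the last step left them, time stands still between calls to the robot, and variables do not carry over. Pictures are saved under pics/ and viewed, at most 14 in all, crops included, and the job is handed in when it is done.

```bash
ls; mkdir -p pics; python3 - <<'E'
from workcell import r, optics, workorder
import cv2,numpy as np
print(r.get_state())
for n in("scene","top"):
    s=optics.snapshot(n); cv2.imwrite(f"pics/{n}0.png",s["pixels"][:,:,::-1]); print(n,s["intrinsics"],s["xyz"],s["attitude"])
    np.save(f"{n}0.npy",s["pixels"])
print(r.tip_extent)
E
```

```text
nudge.py
pics
workcell.py
{'time': 0.0, 'qpos': array([ 1.08469636e+00,  2.63546878e-01, -4.89398019e-02,  1.25940642e+00,
        1.89452127e-05,  1.41547996e+00]), 'dq': array([ 5.89807173e-04,  2.17630247e-04,  7.26744674e-05, -1.14511689e-03,
       -1.05828673e-04,  3.39703992e-04]), 'tau': array([-1.33325499e-03, -6.37613368e+01,  3.84564471e+01,  1.36995755e-02,
       -1.96546284e-04,  3.94972869e-05]), 'eef_pos': array([0.17039304, 0.49629619, 0.23881163]), 'ee_rot': array([-5.17168093e-01, -3.09836307e+00,  1.62539351e-03]), 'ft_force': array([ 0.03141182, -0.68214814, -1.36821597]), 'torque': array([-0.00572324,  0.00996807,  0.07707097]), 'gripper_force': 0.0, 'finger_gap': 0.9969201023768063}
scene [[458.16469249   0.         310.85971817]
 [  0.         458.16469249 237.84219544]
 [  0.           0.           1.        ]] [1.14516402 0.10043839 0.50356036] [-1.67619148 -1.73288554  0.82826237]
top [[472.38690554   0.         314.86931185]
 [  0.         472.38690554 238.93599063]
 [  0.           0.           1.        ]] [0.39790731 0.08323974 1.01109505] [-2.12835292  2.13071059 -0.20849101]
0.008
```

View pics/top0.png

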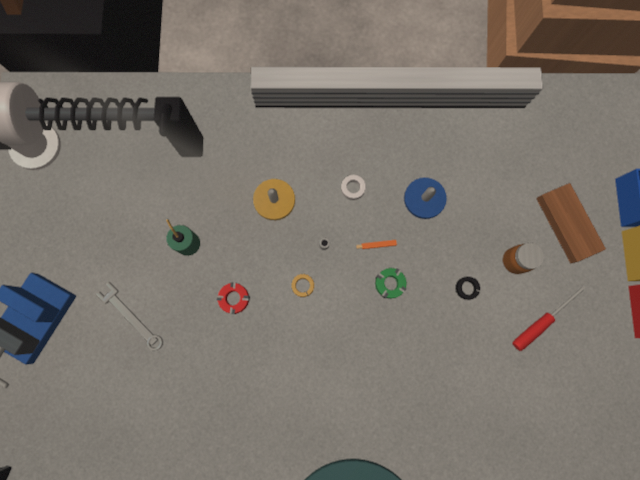

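View pics/scene0.png

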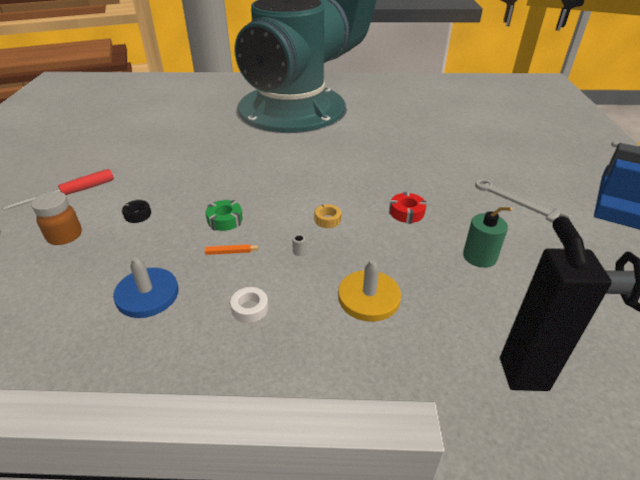

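The top view shows, in pixels: yellow spindle (274,199), blue spindle (425,198), white (353,187), red (233,298), brass (303,286), green (391,283), black (468,288), socket (324,244), pencil (378,244) and oil can (180,238). The scene view agrees with this layout, and no arm is in the way.

```bash
cat > h.py <<'E'
import cv2,numpy as np
from scipy.spatial.transform import Rotation as R
# name: hsv lo, hi, mid height, top px, scene px, diameter
D={'yellow':((15,120,60),(30,255,255),.0075,(274,199),(370,295),.092),
'blue':((100,120,40),(125,255,255),.0075,(425,198),(147,292),.092),
'red':((0,150,60),(8,255,255),.012,(233,298),(408,208),.064),
'green':((55,120,30),(85,255,255),.012,(391,283),(224,215),.064),
'white':((0,0,150),(180,60,255),.010,(353,187),(249,305),.054),
'black':((0,0,0),(180,255,50),.010,(468,288),(137,211),.048),
'brass':((12,100,60),(30,255,255),.010,(303,286),(328,215),.048),
'socket':((0,0,0),(180,255,75),.015,(324,244),(299,245),.022),
'oil':((55,60,20),(90,255,255),.04,(180,238),(484,240),.054)}
def hull(img,n,px,w=38):
    lo,hi=D[n][:2]; x0,y0=max(px[0]-w,0),max(px[1]-w,0)
    c=cv2.cvtColor(np.ascontiguousarray(img[y0:px[1]+w,x0:px[0]+w]),cv2.COLOR_RGB2HSV)
    m=cv2.inRange(c,lo,hi)
    if n=='red': m|=cv2.inRange(c,(172,150,60),(180,255,255))
    cs=[k for k in cv2.findContours(m,cv2.RETR_EXTERNAL,cv2.CHAIN_APPROX_NONE)[0] if cv2.contourArea(k)>4 or len(k)>8]
    return cv2.convexHull(np.vstack(cs))[:,0].astype(float)+[x0,y0]
def ray(s,uv,z):
    d=R.from_rotvec(s["attitude"]).apply(np.linalg.solve(s["intrinsics"],[uv[0],uv[1],1]))
    return np.array(s["xyz"])+d*(z-s["xyz"][2])/d[2]
def loc(s,n,px,z=None):
    h=hull(s["pixels"],n,px); M=cv2.moments(h.astype(np.float32))
    z=D[n][2] if z is None else z
    p=ray(s,(M['m10']/M['m00'],M['m01']/M['m00']),z)
    q=np.array([ray(s,u,z) for u in h])
    return p[:2],np.ptp(q,axis=0)[:2]
E
python3 - <<'E'
from workcell import r, optics, workorder
from h import *
t=optics.snapshot("top");s=optics.snapshot("scene")
for n in D:
    a,sa=loc(t,n,D[n][3]);b,sb=loc(s,n,D[n][4])
    print(n,a.round(4),sa.round(3),b.round(4),sb.round(3),D[n][5],np.hypot(*a).round(3))
print(ray(t,(362,245),.004),ray(t,(396,243),.004))
E
```

```text
yellow [0.6744 0.1622] [0.091 0.088] [0.6756 0.1626] [0.103 0.092] 0.092 0.694
blue [ 0.6777 -0.1704] [0.089 0.089] [ 0.6788 -0.1703] [0.101 0.096] 0.092 0.699
red [0.4582 0.2448] [0.061 0.061] [0.4578 0.245 ] [0.088 0.066] 0.064 0.519
green [ 0.4896 -0.0878] [0.059 0.062] [ 0.4883 -0.0872] [0.09  0.068] 0.064 0.497
white [ 0.7041 -0.012 ] [0.053 0.053] [ 0.7008 -0.0124] [0.148 0.13 ] 0.054 0.704
black [ 0.4794 -0.2513] [0.045 0.049] [ 0.4791 -0.2515] [0.065 0.056] 0.048 0.541
brass [0.4855 0.0988] [0.047 0.045] [0.484  0.0987] [0.069 0.047] 0.048 0.495
socket [0.576  0.0528] [0.011 0.009] [0.5543 0.0517] [0.011 0.012] 0.022 0.578
oil [0.5769 0.348 ] [0.059 0.067] [0.5821 0.3467] [0.129 0.086] 0.054 0.674
[ 0.57248983 -0.02987291  0.004     ] [ 0.5768744  -0.10380552  0.004     ]
```

The rows are not in the units I measure in: shifts go in shares of 0.6 m and turns go in shares of 2 rad. I convert before sending: 0.03 m is 0.05, -0.11 rad is -0.055.

```bash
cat > go.py <<'E'
# usage: go.py x y z -> remaining shift in tool axes
import sys
from h import *
from workcell import r, optics, workorder
s=r.get_state(); T=np.array([float(a) for a in sys.argv[1:4]])
Q=R.from_rotvec(s["ee_rot"])
print("left",Q.inv().apply(T-s["eef_pos"]).round(4),"yaw err",np.arctan2(Q.as_matrix()[1,0],-Q.as_matrix()[0,0]).round(3))
E
python3 nudge.py '[{"finger_gap": 1, "z": 0.05, "turn": -0.055}, {"finger_gap": 1, "z": 0.05, "turn": -0.055}, {"finger_gap": 1, "z": 0.05, "turn": -0.0555}, {"finger_gap": 1}]'
python3 nudge.py '[{"finger_gap": 1, "x": -0.048, "y": -0.0418}, {"finger_gap": 1, "x": -0.048, "y": -0.0418}, {"finger_gap": 1, "x": -0.048, "y": -0.0418}, {"finger_gap": 1, "x": -0.048, "y": -0.0418}, {"finger_gap": 1, "x": -0.048, "y": -0.0418}]'
python3 nudge.py '[{"finger_gap": 1, "x": -0.048, "y": -0.0418}, {"finger_gap": 1, "x": -0.048, "y": -0.0418}, {"finger_gap": 1, "x": -0.048, "y": -0.0418}, {"finger_gap": 1, "x": -0.048, "y": -0.0418}, {"finger_gap": 1, "x": -0.048, "y": -0.0418}]'
python3 nudge.py '[{"finger_gap": 1}, {"finger_gap": 1}]'
python3 go.py .458 .245 .012
```

```text
time: 0.53
eef_pos: [0.1693, 0.4942, 0.1448]
ee_rot: [0.008, -3.138, 0.01]
ft_force: [-0.1, -1.0, -0.7]
finger_gap: 1.002
gripper_force: 0.0
time: 0.95
eef_pos: [0.3159, 0.3701, 0.1509]
ee_rot: [0.006, 3.141, 0.001]
ft_force: [0.3, 1.5, 0.0]
finger_gap: 0.999
gripper_force: 0.0
time: 1.37
eef_pos: [0.4603, 0.2442, 0.151]
ee_rot: [0.007, 3.14, 0.001]
ft_force: [0.1, 1.2, -0.4]
finger_gap: 1.001
gripper_force: 0.0
time: 1.53
eef_pos: [0.4602, 0.2445, 0.1505]
ee_rot: [0.01, 3.141, 0.001]
ft_force: [-0.6, 0.2, -0.9]
finger_gap: 0.998
gripper_force: 0.0
left [0.0024 0.0005 0.1385] yaw err 0.006
```

```bash

python3 nudge.py '[{"finger_gap": 1, "x": 0.004, "z": 0.0567}, {"finger_gap": 1, "z": 0.0567}, {"finger_gap": 1, "z": 0.0567}, {"finger_gap": 1, "z": 0.0417}, {"finger_gap": 1, "z": 0.0192}]'
python3 nudge.py '[{"finger_gap": 0}, {"finger_gap": 0}, {"finger_gap": 0}, {"finger_gap": 0}, {"finger_gap": 0}]'
python3 nudge.py '[{"finger_gap": 0, "z": -0.0167}, {"finger_gap": 0, "z": -0.05}, {"finger_gap": 0, "z": -0.0667}, {"finger_gap": 0, "z": -0.0667}, {"finger_gap": 0}]'
python3 go.py .675 .1623 .132
```

```text
time: 1.95
eef_pos: [0.4542, 0.246, 0.0088]
ee_rot: [-0.002, -3.139, 0.001]
ft_force: [-0.4, -0.9, -0.3]
finger_gap: 0.994
gripper_force: 0.0
time: 2.37
eef_pos: [0.4567, 0.2462, 0.0123]
ee_rot: [-0.0, 3.14, 0.002]
ft_force: [-2.8, 1.6, 10.2]
finger_gap: 0.719
gripper_force: 67.1
time: 2.78
eef_pos: [0.4589, 0.2468, 0.1383]
ee_rot: [0.0, 3.132, 0.005]
ft_force: [1.8, 0.7, -0.6]
finger_gap: 0.712
gripper_force: 67.0
left [-0.216  -0.0845  0.0081] yaw err 0.0
```

Converted, -0.036 m is -0.06, -0.014 m is -0.0233.

```bash

python3 nudge.py '[{"finger_gap": 0, "x": -0.06, "y": -0.0233}, {"finger_gap": 0, "x": -0.06, "y": -0.0233}, {"finger_gap": 0, "x": -0.06, "y": -0.0233}, {"finger_gap": 0, "x": -0.06, "y": -0.0233}, {"finger_gap": 0, "x": -0.06, "y": -0.0233}]'
python3 nudge.py '[{"finger_gap": 0, "x": -0.0583, "y": -0.0242}, {"finger_gap": 0}, {"finger_gap": 0}, {"finger_gap": 0}]'
python3 go.py .674 .1623 .132
python3 - <<'E'
from workcell import r, optics, workorder
import cv2
for n in("scene","wrist"):
    s=optics.snapshot(n);cv2.imwrite(f"pics/{n}1.png",s["pixels"][:,:,::-1])
    if n=="wrist":print(s)
E
```

```text
time: 3.2
eef_pos: [0.6377, 0.1748, 0.1314]
ee_rot: [0.0, 3.141, 0.0]
ft_force: [1.6, 0.4, -1.9]
finger_gap: 0.717
gripper_force: 66.9
time: 3.53
eef_pos: [0.6707, 0.1613, 0.1308]
ee_rot: [-0.0, -3.141, -0.0]
ft_force: [0.7, 0.5, -1.7]
finger_gap: 0.715
gripper_force: 66.9
left [-0.0033  0.001  -0.0012] yaw err 0.0
{'pixels': array([[[143, 139, 124],
        [139, 135, 119],
        [135, 134, 116],
        ...,
        [146, 142, 124],
        [147, 145, 129],
        [143, 138, 126]],

       [[137, 132, 121],
        [135, 133, 120],
        [137, 134, 123],
        ...,
        [151, 146, 132],
        [156, 154, 137],
        [150, 146, 129]],

       [[137, 136, 121],
        [142, 142, 125],
        [145, 142, 124],
        ...,
        [145, 139, 126],
        [155, 152, 137],
        [155, 153, 137]],

       ...,

       [[176, 115,  56],
        [178, 113,  61],
        [179, 120,  60],
        ...,
        [  7,   8,  10],
        [  0,   5,   8],
        [ 13,   5,   9]],

       [[178, 115,  61],
        [182, 123,  63],
        [175, 111,  57],
        ...,
        [ 10,   9,  10],
        [ 13,  17,  13],
        [ 10,   9,  12]],

       [[183, 117,  62],
        [178, 118,  60],
        [181, 119,  62],
        ...,
        [  7,   5,   7],
        [ 11,  14,   8],
        [  9,   7,   7]]], shape=(480, 640, 3), dtype=uint8), 'intrinsics': array([[371.64829954,   0.        , 324.83533367],
       [  0.        , 371.64829954, 246.18149017],
       [  0.        ,   0.        ,   1.        ]]), 'xyz': array([0.59188522, 0.16087978, 0.26655218]), 'attitude': array([2.05305603, 2.05301275, 0.32583426])}
```

View pics/scene1.png

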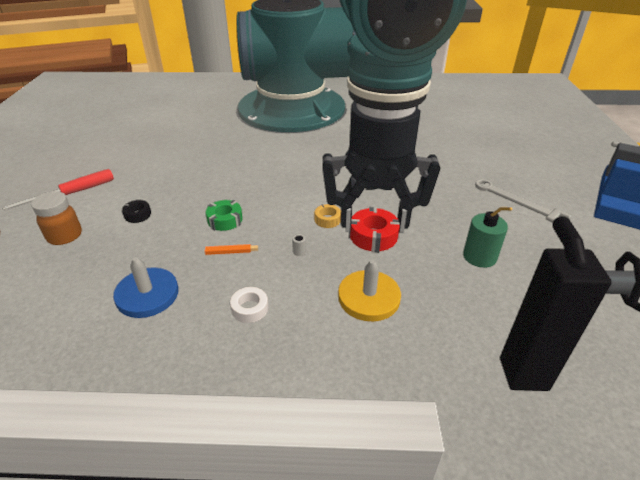

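View pics/wrist1.png

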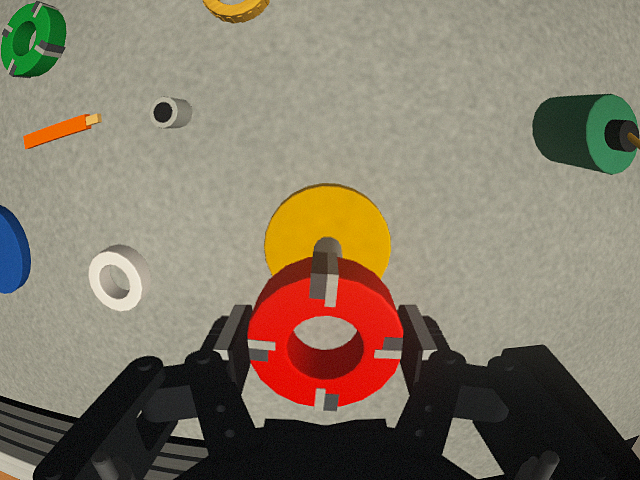

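The red ring sits level in the jaws at scene (374,229), with the yellow post at (370,280). In the wrist view the ring is central between the pads. I'll lower it.

Converted, 0.02 m is 0.0333, -0.0033 m is -0.0055.

```bash

python3 nudge.py '[{"finger_gap": 0, "x": -0.0055, "y": 0.0017, "z": 0.0333}, {"finger_gap": 0, "z": 0.0333}, {"finger_gap": 0, "z": 0.0333}, {"finger_gap": 0}]'
python3 go.py .674 .1623 .028
python3 nudge.py '[{"finger_gap": 0, "z": 0.0167}, {"finger_gap": 0, "z": 0.0167}, {"finger_gap": 0, "z": 0.0167}, {"finger_gap": 0, "z": 0.0192}, {"finger_gap": 0}]'
python3 go.py .674 .1623 .028
```

```text
time: 3.97
eef_pos: [0.6718, 0.1626, 0.0678]
ee_rot: [0.002, -3.137, 0.001]
ft_force: [-0.5, -0.4, -3.8]
finger_gap: 0.718
gripper_force: 66.8
left [-0.0024 -0.0003  0.0397] yaw err -0.001
time: 4.38
eef_pos: [0.6743, 0.1622, 0.0279]
ee_rot: [0.0, -3.141, -0.0]
ft_force: [-0.4, -0.0, -2.0]
finger_gap: 0.712
gripper_force: 67.2
left [ 0.0003  0.0001 -0.0001] yaw err -0.0
```

Converted, 0.001 m is 0.0017.

```bash

python3 nudge.py '[{"finger_gap": 0, "z": 0.0017}, {"finger_gap": 1}, {"finger_gap": 1}, {"finger_gap": 1}, {"finger_gap": 1}]'
python3 nudge.py '[{"finger_gap": 1, "z": -0.05}, {"finger_gap": 1, "z": -0.0667}, {"finger_gap": 1, "z": -0.0667}, {"finger_gap": 1, "x": 0.027, "y": -0.0575}, {"finger_gap": 1, "x": 0.027, "y": -0.0575}]'
python3 nudge.py '[{"finger_gap": 1, "x": 0.027, "y": -0.0575}, {"finger_gap": 1, "x": 0.027, "y": -0.0575}, {"finger_gap": 1, "x": 0.027, "y": -0.0575}, {"finger_gap": 1, "x": 0.027, "y": -0.0575}, {"finger_gap": 1, "x": 0.027, "y": -0.0575}]'
python3 nudge.py '[{"finger_gap": 1, "x": 0.027, "y": -0.0575}, {"finger_gap": 1, "x": 0.027, "y": -0.0575}, {"finger_gap": 1, "x": 0.027, "y": -0.0575}, {"finger_gap": 1, "x": 0.027, "y": -0.0575}, {"finger_gap": 1, "x": 0.027, "y": -0.0575}]'
python3 nudge.py '[{"finger_gap": 1}, {"finger_gap": 1}]'
python3 go.py .479 -.2514 .012
python3 - <<'E'
from workcell import r, optics, workorder
from h import *
s=optics.snapshot("top"); print(loc(s,'red',(274,199),.027),loc(s,'black',D['black'][3]))
E
```

```text
time: 4.8
eef_pos: [0.6747, 0.1621, 0.0285]
ee_rot: [-0.0, 3.141, -0.0]
ft_force: [-0.2, -0.5, -0.5]
finger_gap: 0.999
gripper_force: 0.0
time: 5.22
eef_pos: [0.644, 0.0936, 0.1412]
ee_rot: [-0.004, 3.135, 0.0]
ft_force: [1.2, -0.8, -0.6]
finger_gap: 1.005
gripper_force: 0.0
time: 5.63
eef_pos: [0.5602, -0.0808, 0.1387]
ee_rot: [-0.001, 3.141, -0.0]
ft_force: [1.2, 0.1, -0.6]
finger_gap: 0.999
gripper_force: 0.0
time: 6.05
eef_pos: [0.4792, -0.2535, 0.1387]
ee_rot: [-0.0, 3.141, -0.001]
ft_force: [0.9, -0.2, -0.6]
finger_gap: 0.999
gripper_force: 0.0
time: 6.22
eef_pos: [0.4795, -0.2536, 0.1385]
ee_rot: [0.005, 3.141, -0.0]
ft_force: [0.2, 0.1, -0.6]
finger_gap: 1.002
gripper_force: 0.0
left [0.0005 0.0022 0.1265] yaw err 0.003
(array([0.6790959 , 0.16153677]), array([0.06027313, 0.05847953])) (array([ 0.49452196, -0.28429576]), array([0.08317445, 0.10927118]))
```

Converted, 0.034 m is 0.0567, 0.0245 m is 0.0408.

```bash

python3 nudge.py '[{"finger_gap": 1, "x": 0.0008, "y": 0.0037, "z": 0.0567}, {"finger_gap": 1, "z": 0.0567}, {"finger_gap": 1, "z": 0.0567}, {"finger_gap": 1, "z": 0.0408}, {"finger_gap": 1}]'
python3 nudge.py '[{"finger_gap": 0}, {"finger_gap": 0}, {"finger_gap": 0}, {"finger_gap": 0}, {"finger_gap": 0}]'
python3 nudge.py '[{"finger_gap": 0}, {"finger_gap": 0, "z": -0.05}, {"finger_gap": 0, "z": -0.0667}, {"finger_gap": 0, "z": -0.0667}, {"finger_gap": 0, "z": -0.0167}]'
python3 go.py .675 .1623 .132
```

```text
time: 6.68
eef_pos: [0.4781, -0.2469, 0.008]
ee_rot: [0.003, -3.137, -0.006]
ft_force: [-1.1, 0.7, -1.7]
finger_gap: 1.0
gripper_force: 0.0
time: 7.1
eef_pos: [0.4808, -0.25, 0.0141]
ee_rot: [-0.001, 3.139, -0.002]
ft_force: [-2.8, 5.0, 17.5]
finger_gap: 0.537
gripper_force: 58.6
time: 7.52
eef_pos: [0.4816, -0.2509, 0.1387]
ee_rot: [-0.001, 3.135, -0.008]
ft_force: [1.7, -0.1, 0.0]
finger_gap: 0.535
gripper_force: 62.3
left [-0.1936  0.4132  0.0059] yaw err -0.0
```

Converted, 0.0344 m is 0.0573, -0.0163 m is -0.0272.

```bash

python3 nudge.py '[{"finger_gap": 0, "x": -0.0272, "y": 0.0573}, {"finger_gap": 0, "x": -0.0272, "y": 0.0573}, {"finger_gap": 0, "x": -0.0272, "y": 0.0573}, {"finger_gap": 0, "x": -0.0272, "y": 0.0573}, {"finger_gap": 0, "x": -0.0272, "y": 0.0573}]'
python3 nudge.py '[{"finger_gap": 0, "x": -0.0272, "y": 0.0573}, {"finger_gap": 0, "x": -0.0272, "y": 0.0573}, {"finger_gap": 0, "x": -0.0272, "y": 0.0573}, {"finger_gap": 0, "x": -0.0272, "y": 0.0573}, {"finger_gap": 0, "x": -0.0272, "y": 0.0573}]'
python3 nudge.py '[{"finger_gap": 0, "x": -0.0272, "y": 0.0573}, {"finger_gap": 0, "x": -0.0272, "y": 0.0573}, {"finger_gap": 0}, {"finger_gap": 0}, {"finger_gap": 0}]'
python3 go.py .677 .1623 .053
python3 - <<'E'
from workcell import r, optics, workorder
import cv2
s=optics.snapshot("wrist");cv2.imwrite("pics/wrist2.png",s["pixels"][:,:,::-1])
E
```

```text
time: 7.93
eef_pos: [0.5619, -0.076, 0.1333]
ee_rot: [0.0, 3.14, -0.001]
ft_force: [0.3, -0.8, -1.2]
finger_gap: 0.53
gripper_force: 62.3
time: 8.35
eef_pos: [0.6433, 0.0964, 0.1334]
ee_rot: [-0.001, 3.14, 0.0]
ft_force: [-0.2, -1.1, -1.4]
finger_gap: 0.531
gripper_force: 62.3
time: 8.77
eef_pos: [0.6751, 0.1631, 0.1326]
ee_rot: [-0.001, 3.141, -0.0]
ft_force: [0.1, -0.2, -1.7]
finger_gap: 0.534
gripper_force: 62.3
left [-0.0019 -0.0008  0.0796] yaw err -0.001
```

View pics/wrist2.png

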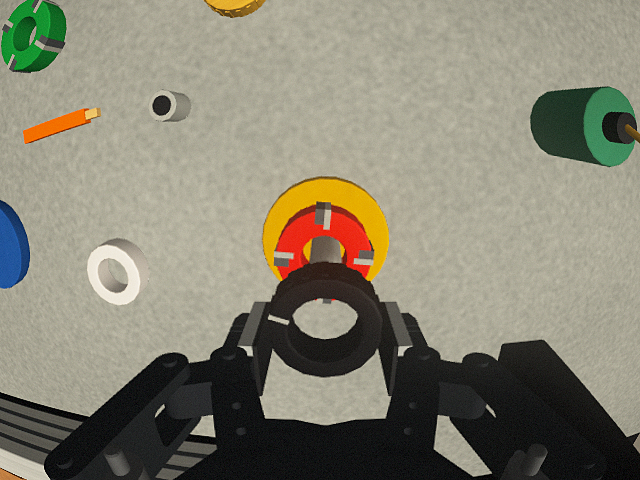

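The red cutter is seated flat at (325,245) and the black collar is square in the jaws at (327,320). I'll lower the collar.

Converted, 0.02 m is 0.0333, 0.015 m is 0.025.

```bash

python3 nudge.py '[{"finger_gap": 0, "x": -0.0032, "y": -0.0013, "z": 0.0333}, {"finger_gap": 0, "z": 0.0333}, {"finger_gap": 0, "z": 0.025}, {"finger_gap": 0, "z": 0.0167}, {"finger_gap": 0, "z": 0.0167}]'
python3 nudge.py '[{"finger_gap": 0, "z": 0.0033}, {"finger_gap": 0}, {"finger_gap": 0}]'
python3 go.py .677 .1623 .053
```

```text
time: 9.23
eef_pos: [0.6769, 0.1613, 0.0567]
ee_rot: [0.002, 3.141, -0.0]
ft_force: [-0.3, 0.8, -0.7]
finger_gap: 0.534
gripper_force: 62.3
time: 9.48
eef_pos: [0.6774, 0.1622, 0.0556]
ee_rot: [0.0, 3.141, 0.0]
ft_force: [0.1, 0.2, -0.9]
finger_gap: 0.534
gripper_force: 62.3
left [0.0004 0.0001 0.0026] yaw err 0.0
```

Converted, 0.0025 m is 0.0042.

```bash

python3 nudge.py '[{"finger_gap": 0, "z": 0.0042}, {"finger_gap": 0}, {"finger_gap": 1}, {"finger_gap": 1}, {"finger_gap": 1}]'
python3 nudge.py '[{"finger_gap": 1}, {"finger_gap": 1, "z": -0.05}, {"finger_gap": 1, "z": -0.0667}, {"finger_gap": 1, "z": -0.0333}, {"finger_gap": 1}]'
python3 nudge.py '[{"finger_gap": 1, "x": -0.0088, "y": -0.058}, {"finger_gap": 1, "x": -0.0088, "y": -0.058}, {"finger_gap": 1, "x": -0.0088, "y": -0.058}, {"finger_gap": 1, "x": -0.0088, "y": -0.058}, {"finger_gap": 1, "x": -0.0088, "y": -0.058}]'
python3 nudge.py '[{"finger_gap": 1}, {"finger_gap": 1}]'
python3 go.py .7035 -.012 .014
python3 - <<'E'
from workcell import r, optics, workorder
import cv2
s=optics.snapshot("scene");cv2.imwrite("pics/scene2.png",s["pixels"][150:380,100:460,::-1].repeat(2,0).repeat(2,1))
E
```

```text
time: 9.9
eef_pos: [0.6772, 0.1624, 0.0525]
ee_rot: [-0.0, 3.141, 0.0]
ft_force: [1.2, -0.0, -0.6]
finger_gap: 0.93
gripper_force: 0.0
time: 10.32
eef_pos: [0.679, 0.1626, 0.1475]
ee_rot: [-0.0, 3.135, 0.001]
ft_force: [1.2, -0.5, -0.0]
finger_gap: 1.0
gripper_force: 0.0
time: 10.73
eef_pos: [0.7035, -0.0132, 0.1419]
ee_rot: [0.001, -3.141, -0.0]
ft_force: [0.6, -0.3, 0.1]
finger_gap: 1.0
gripper_force: 0.0
time: 10.9
eef_pos: [0.7036, -0.0136, 0.1416]
ee_rot: [-0.004, -3.141, -0.0]
ft_force: [-0.7, 0.7, -0.7]
finger_gap: 1.001
gripper_force: 0.0
left [-0.      0.0016  0.1276] yaw err 0.003
```

View pics/scene2.png

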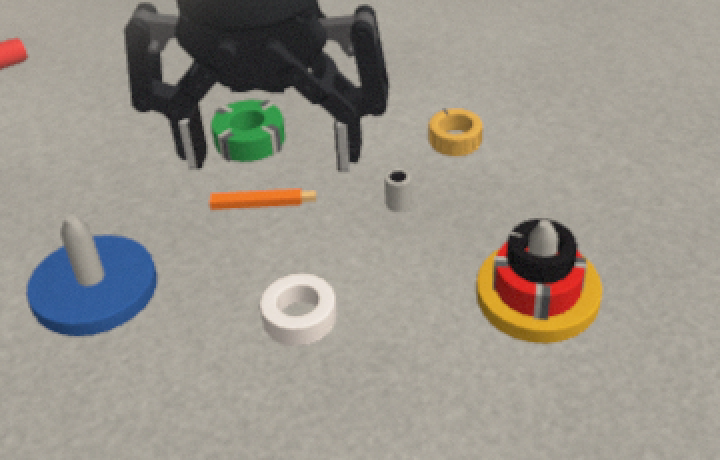

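The yellow stack is complete: red lies on the base and black on top of it, both flat, at crop (541,270). The white ring at crop (298,308) is next.

```bash

python3 nudge.py '[{"finger_gap": 1, "y": 0.0027, "z": 0.0567}, {"finger_gap": 1, "z": 0.0567}, {"finger_gap": 1, "z": 0.0567}, {"finger_gap": 1, "z": 0.0425}, {"finger_gap": 1}]'
python3 nudge.py '[{"finger_gap": 0}, {"finger_gap": 0}, {"finger_gap": 0}, {"finger_gap": 0}, {"finger_gap": 0}]'
python3 nudge.py '[{"finger_gap": 0}, {"finger_gap": 0, "z": -0.05}, {"finger_gap": 0, "z": -0.0667}, {"finger_gap": 0, "z": -0.0667}, {"finger_gap": 0, "z": -0.0167}]'
python3 go.py .6785 -.1704 .132
```

```text
time: 11.37
eef_pos: [0.7004, -0.0082, 0.0095]
ee_rot: [0.003, -3.134, -0.002]
ft_force: [-1.4, 0.3, -0.4]
finger_gap: 1.0
gripper_force: 0.0
time: 11.78
eef_pos: [0.7049, -0.0097, 0.0174]
ee_rot: [-0.001, 3.138, 0.0]
ft_force: [-0.0, 2.9, 6.5]
finger_gap: 0.593
gripper_force: 62.1
time: 12.2
eef_pos: [0.706, -0.0102, 0.1432]
ee_rot: [-0.001, 3.132, -0.002]
ft_force: [1.5, -0.1, 0.5]
finger_gap: 0.588
gripper_force: 63.0
left [ 0.0277 -0.1602  0.0111] yaw err -0.0
```

Converted, -0.032 m is -0.0533, 0.0055 m is 0.0092.

```bash

python3 nudge.py '[{"finger_gap": 0, "x": 0.0092, "y": -0.0533}, {"finger_gap": 0, "x": 0.0092, "y": -0.0533}, {"finger_gap": 0, "x": 0.0092, "y": -0.0533}, {"finger_gap": 0, "x": 0.0092, "y": -0.0533}, {"finger_gap": 0, "x": 0.0092, "y": -0.0533}]'
python3 nudge.py '[{"finger_gap": 0}, {"finger_gap": 0}, {"finger_gap": 0}]'
python3 go.py .6785 -.1704 .033
python3 - <<'E'
from workcell import r, optics, workorder
import cv2
s=optics.snapshot("wrist");cv2.imwrite("pics/wrist3.png",s["pixels"][:,:,::-1])
E
```

```text
time: 12.62
eef_pos: [0.6762, -0.1715, 0.1366]
ee_rot: [-0.001, 3.139, -0.001]
ft_force: [0.9, -0.3, -0.4]
finger_gap: 0.592
gripper_force: 63.0
time: 12.87
eef_pos: [0.6765, -0.1698, 0.1359]
ee_rot: [-0.0, 3.14, -0.0]
ft_force: [0.0, 0.4, -0.3]
finger_gap: 0.588
gripper_force: 63.0
left [-0.0019 -0.0005  0.1029] yaw err -0.0
```

View pics/wrist3.png

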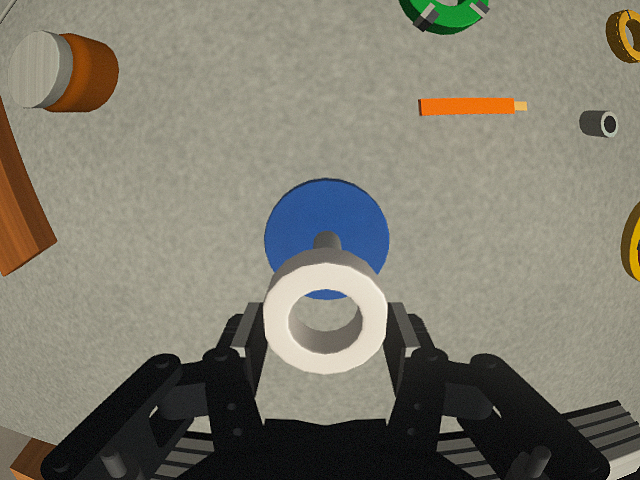

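The white ring is held level at (326,315), centred on the same column as the post (327,240). I'll lower it.

Converted, 0.02 m is 0.0333, 0.01 m is 0.0167.

```bash

python3 nudge.py '[{"finger_gap": 0, "x": -0.0032, "y": -0.0008, "z": 0.0333}, {"finger_gap": 0, "z": 0.0333}, {"finger_gap": 0, "z": 0.0333}, {"finger_gap": 0, "z": 0.0333}, {"finger_gap": 0, "z": 0.0167}]'
python3 nudge.py '[{"finger_gap": 0, "z": 0.0133}, {"finger_gap": 0, "z": 0.0067}, {"finger_gap": 0}, {"finger_gap": 0}]'
python3 go.py .6785 -.1704 .033
```

```text
time: 13.33
eef_pos: [0.6776, -0.1689, 0.0428]
ee_rot: [0.003, -3.14, -0.001]
ft_force: [-0.7, -0.2, -0.6]
finger_gap: 0.59
gripper_force: 63.0
time: 13.67
eef_pos: [0.6786, -0.1704, 0.0336]
ee_rot: [-0.001, 3.14, -0.001]
ft_force: [-0.0, -0.5, -0.1]
finger_gap: 0.588
gripper_force: 63.0
left [0.0001 0.     0.0006] yaw err -0.001
```

Converted, 0.002 m is 0.0033.

```bash

python3 nudge.py '[{"finger_gap": 0, "z": 0.0033}, {"finger_gap": 0}, {"finger_gap": 1}, {"finger_gap": 1}, {"finger_gap": 1}]'
python3 nudge.py '[{"finger_gap": 1}, {"finger_gap": 1, "z": -0.05}, {"finger_gap": 1, "z": -0.0667}, {"finger_gap": 1, "z": -0.0667}, {"finger_gap": 1}]'
python3 nudge.py '[{"finger_gap": 1, "x": 0.0632, "y": 0.0277}, {"finger_gap": 1, "x": 0.0632, "y": 0.0277}, {"finger_gap": 1, "x": 0.0632, "y": 0.0277}, {"finger_gap": 1, "x": 0.0632, "y": 0.0277}, {"finger_gap": 1, "x": 0.0632, "y": 0.0277}]'
python3 nudge.py '[{"finger_gap": 1}, {"finger_gap": 1}]'
python3 go.py .489 -.0875 .0125
python3 - <<'E'
from workcell import r, optics, workorder
from h import *
s=optics.snapshot("top"); print(loc(s,'white',(425,193),.025))
E
```

```text
time: 14.08
eef_pos: [0.6782, -0.1706, 0.031]
ee_rot: [-0.0, 3.141, -0.0]
ft_force: [-0.3, -0.6, 0.5]
finger_gap: 0.979
gripper_force: 0.0
time: 14.5
eef_pos: [0.6806, -0.1715, 0.1487]
ee_rot: [-0.0, 3.132, -0.006]
ft_force: [2.1, -0.3, 0.8]
finger_gap: 1.002
gripper_force: 0.0
time: 14.92
eef_pos: [0.4866, -0.0868, 0.1405]
ee_rot: [-0.0, 3.141, -0.0]
ft_force: [1.2, 0.1, 1.4]
finger_gap: 1.001
gripper_force: 0.0
time: 15.08
eef_pos: [0.4868, -0.0867, 0.1412]
ee_rot: [0.001, -3.141, -0.0]
ft_force: [0.9, 0.6, 0.0]
finger_gap: 1.0
gripper_force: 0.0
left [-0.0022 -0.0008  0.1287] yaw err -0.001
(array([ 0.70074788, -0.14698503]), array([0.16877121, 0.17028525]))
```

Converted, 0.034 m is 0.0567, 0.0265 m is 0.0442.

```bash

python3 nudge.py '[{"finger_gap": 1, "x": -0.0037, "y": -0.0013, "z": 0.0567}, {"finger_gap": 1, "z": 0.0567}, {"finger_gap": 1, "z": 0.0567}, {"finger_gap": 1, "z": 0.0442}, {"finger_gap": 1}]'
python3 nudge.py '[{"finger_gap": 0}, {"finger_gap": 0}, {"finger_gap": 0}, {"finger_gap": 0}, {"finger_gap": 0}]'
python3 nudge.py '[{"finger_gap": 0}, {"finger_gap": 0, "z": -0.05}, {"finger_gap": 0, "z": -0.0667}, {"finger_gap": 0, "z": -0.0667}, {"finger_gap": 0, "z": -0.0167}]'
python3 go.py .6785 -.1704 .132
```

```text
time: 15.55
eef_pos: [0.4897, -0.0882, 0.0082]
ee_rot: [-0.0, -3.136, -0.003]
ft_force: [-1.6, -0.6, -1.7]
finger_gap: 1.001
gripper_force: 0.0
time: 15.97
eef_pos: [0.4921, -0.0888, 0.0144]
ee_rot: [-0.0, 3.139, -0.001]
ft_force: [-2.4, 0.6, 9.0]
finger_gap: 0.726
gripper_force: 64.6
time: 16.38
eef_pos: [0.4933, -0.0893, 0.1393]
ee_rot: [-0.0, 3.133, -0.005]
ft_force: [1.2, -1.1, -1.2]
finger_gap: 0.725
gripper_force: 67.8
left [-0.1851 -0.0811  0.0091] yaw err -0.0
```

Converted, -0.0375 m is -0.0625, -0.0162 m is -0.027.

```bash

python3 nudge.py '[{"finger_gap": 0, "x": -0.0625, "y": -0.027}, {"finger_gap": 0, "x": -0.0625, "y": -0.027}, {"finger_gap": 0, "x": -0.0625, "y": -0.027}, {"finger_gap": 0, "x": -0.0625, "y": -0.027}, {"finger_gap": 0, "x": -0.0625, "y": -0.027}]'
python3 nudge.py '[{"finger_gap": 0}, {"finger_gap": 0}, {"finger_gap": 0}]'
python3 go.py .681 -.1704 .050
python3 - <<'E'
from workcell import r, optics, workorder
import cv2
s=optics.snapshot("wrist");cv2.imwrite("pics/wrist4.png",s["pixels"][:,:,::-1])
E
```

```text
time: 16.8
eef_pos: [0.6803, -0.1703, 0.1343]
ee_rot: [-0.0, 3.139, -0.002]
ft_force: [0.7, 0.2, -1.5]
finger_gap: 0.727
gripper_force: 67.8
time: 17.05
eef_pos: [0.6782, -0.1693, 0.1331]
ee_rot: [-0.0, 3.141, -0.0]
ft_force: [0.6, 1.2, -2.6]
finger_gap: 0.724
gripper_force: 67.8
left [-0.0028 -0.0011  0.0831] yaw err -0.0
```

View pics/wrist4.png

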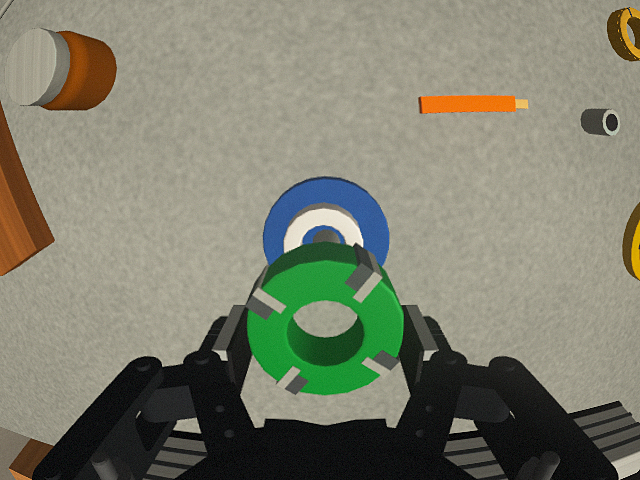

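The white ring is seated flat around the post at (323,235), and green is level in the jaws at (325,325). I'll lower it.

Converted, 0.02 m is 0.0333, 0.014 m is 0.0233.

```bash

python3 nudge.py '[{"finger_gap": 0, "x": -0.0047, "y": -0.0018, "z": 0.0333}, {"finger_gap": 0, "z": 0.0333}, {"finger_gap": 0, "z": 0.0333}, {"finger_gap": 0, "z": 0.0233}, {"finger_gap": 0, "z": 0.0117}]'
python3 nudge.py '[{"finger_gap": 0}, {"finger_gap": 0}]'
python3 go.py .681 -.1704 .0485
```

```text
time: 17.52
eef_pos: [0.6795, -0.1697, 0.0507]
ee_rot: [0.001, -3.14, -0.001]
ft_force: [0.2, 0.2, -3.0]
finger_gap: 0.727
gripper_force: 67.7
time: 17.68
eef_pos: [0.6809, -0.1703, 0.0525]
ee_rot: [-0.0, 3.141, -0.0]
ft_force: [-0.2, 0.3, -1.9]
finger_gap: 0.728
gripper_force: 67.7
left [-0.0001 -0.0001  0.004 ] yaw err -0.0
```

Converted, 0.004 m is 0.0067.

```bash

python3 nudge.py '[{"finger_gap": 0, "z": 0.0067}, {"finger_gap": 0}, {"finger_gap": 1}, {"finger_gap": 1}, {"finger_gap": 1}]'
python3 nudge.py '[{"finger_gap": 1}, {"finger_gap": 1, "z": -0.05}, {"finger_gap": 1, "z": -0.0667}, {"finger_gap": 1, "z": -0.05}, {"finger_gap": 1}]'
python3 nudge.py '[{"finger_gap": 1, "x": 0.0363, "y": 0.0498}, {"finger_gap": 1, "x": 0.0363, "y": 0.0498}, {"finger_gap": 1, "x": 0.0363, "y": 0.0498}, {"finger_gap": 1, "x": 0.0363, "y": 0.0498}, {"finger_gap": 1, "x": 0.0363, "y": 0.0498}]'
python3 nudge.py '[{"finger_gap": 1, "x": 0.0363, "y": 0.0498}, {"finger_gap": 1, "x": 0.0363, "y": 0.0498}, {"finger_gap": 1, "x": 0.0363, "y": 0.0498}, {"finger_gap": 1, "x": 0.0363, "y": 0.0498}, {"finger_gap": 1}]'
python3 nudge.py '[{"finger_gap": 1}]'
python3 go.py .4855 .0988 .015
python3 - <<'E'
from workcell import r, optics, workorder
import cv2
s=optics.snapshot("scene");cv2.imwrite("pics/scene3.png",s["pixels"][150:380,50:410,::-1].repeat(2,0).repeat(2,1))
E
```

```text
time: 18.1
eef_pos: [0.6813, -0.1706, 0.0479]
ee_rot: [-0.0, 3.141, -0.001]
ft_force: [-0.8, 0.4, 0.3]
finger_gap: 1.0
gripper_force: 0.0
time: 18.52
eef_pos: [0.6832, -0.1712, 0.1539]
ee_rot: [-0.0, 3.134, -0.005]
ft_force: [1.3, -0.6, -0.1]
finger_gap: 0.998
gripper_force: 0.0
time: 18.93
eef_pos: [0.5708, -0.0199, 0.1472]
ee_rot: [0.0, 3.141, -0.0]
ft_force: [1.4, 0.9, 0.1]
finger_gap: 0.999
gripper_force: 0.0
time: 19.35
eef_pos: [0.4809, 0.1023, 0.1475]
ee_rot: [0.006, -3.14, -0.002]
ft_force: [2.1, -1.1, 1.3]
finger_gap: 0.998
gripper_force: 0.0
time: 19.43
eef_pos: [0.4839, 0.0998, 0.1476]
ee_rot: [-0.004, 3.141, 0.0]
ft_force: [0.0, -0.1, 0.0]
finger_gap: 1.001
gripper_force: 0.0
left [-0.0015 -0.0011  0.1326] yaw err -0.003
```

View pics/scene3.png

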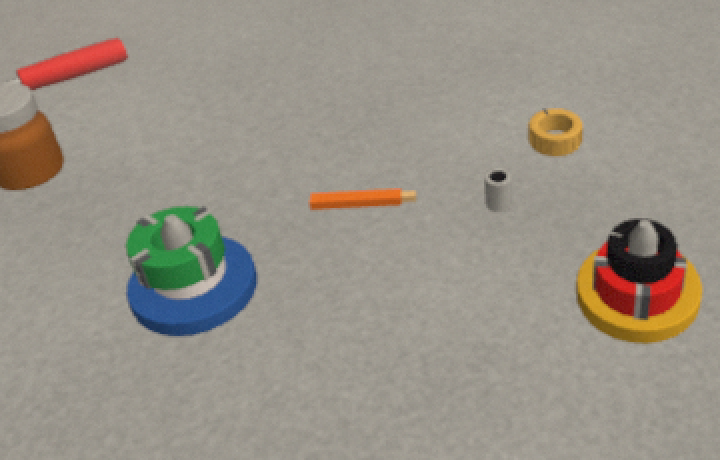

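The blue stack has white and green seated flat at crop (176,245), with the post tip visible in the bore at (173,222). The brass ring is still at crop (555,130), and the socket and pencil have not moved.

Converted, 0.036 m is 0.06, 0.034 m is 0.0567.

```bash

python3 nudge.py '[{"finger_gap": 1, "x": -0.0017, "y": -0.0018, "z": 0.06}, {"finger_gap": 1, "z": 0.06}, {"finger_gap": 1, "z": 0.0567}, {"finger_gap": 1, "z": 0.0442}, {"finger_gap": 1}]'
python3 nudge.py '[{"finger_gap": 0}, {"finger_gap": 0}, {"finger_gap": 0}, {"finger_gap": 0}, {"finger_gap": 0}]'
python3 nudge.py '[{"finger_gap": 0}, {"finger_gap": 0, "z": -0.05}, {"finger_gap": 0, "z": -0.0667}, {"finger_gap": 0, "z": -0.0667}, {"finger_gap": 0, "z": -0.05}]'
python3 go.py .679 -.1704 .145
```

```text
time: 19.9
eef_pos: [0.4839, 0.0964, 0.0107]
ee_rot: [-0.002, -3.135, 0.001]
ft_force: [-1.6, 0.1, -0.5]
finger_gap: 1.001
gripper_force: 0.0
time: 20.32
eef_pos: [0.4873, 0.0974, 0.017]
ee_rot: [-0.0, 3.138, -0.0]
ft_force: [-3.2, -1.3, 17.5]
finger_gap: 0.53
gripper_force: 58.5
time: 20.73
eef_pos: [0.4863, 0.0975, 0.1592]
ee_rot: [-0.0, 3.138, 0.0]
ft_force: [0.6, -0.6, -1.2]
finger_gap: 0.523
gripper_force: 62.7
left [-0.1926 -0.268   0.0149] yaw err -0.0
```

Converted, -0.0298 m is -0.0497, -0.0216 m is -0.036.

```bash

python3 nudge.py '[{"finger_gap": 0, "x": -0.036, "y": -0.0497}, {"finger_gap": 0, "x": -0.036, "y": -0.0497}, {"finger_gap": 0, "x": -0.036, "y": -0.0497}, {"finger_gap": 0, "x": -0.036, "y": -0.0497}, {"finger_gap": 0, "x": -0.036, "y": -0.0497}]'
python3 nudge.py '[{"finger_gap": 0, "x": -0.036, "y": -0.0497}, {"finger_gap": 0, "x": -0.036, "y": -0.0497}, {"finger_gap": 0, "x": -0.036, "y": -0.0497}, {"finger_gap": 0, "x": -0.036, "y": -0.0497}, {"finger_gap": 0}]'
python3 nudge.py '[{"finger_gap": 0}, {"finger_gap": 0}, {"finger_gap": 0}]'
python3 go.py .6805 -.1704 .076
python3 - <<'E'
from workcell import r, optics, workorder
import cv2
s=optics.snapshot("wrist");cv2.imwrite("pics/wrist5.png",s["pixels"][:,:,::-1])
E
```

```text
time: 21.15
eef_pos: [0.5948, -0.0532, 0.1564]
ee_rot: [-0.0, 3.139, -0.001]
ft_force: [0.3, 0.8, -1.9]
finger_gap: 0.527
gripper_force: 62.7
time: 21.57
eef_pos: [0.6829, -0.176, 0.155]
ee_rot: [0.005, 3.139, -0.003]
ft_force: [0.5, 0.3, -0.9]
finger_gap: 0.527
gripper_force: 62.7
time: 21.82
eef_pos: [0.6798, -0.1698, 0.1557]
ee_rot: [-0.001, 3.141, -0.0]
ft_force: [-0.0, 0.6, -0.9]
finger_gap: 0.525
gripper_force: 62.7
left [-0.0006 -0.0006  0.0797] yaw err -0.001
```

View pics/wrist5.png

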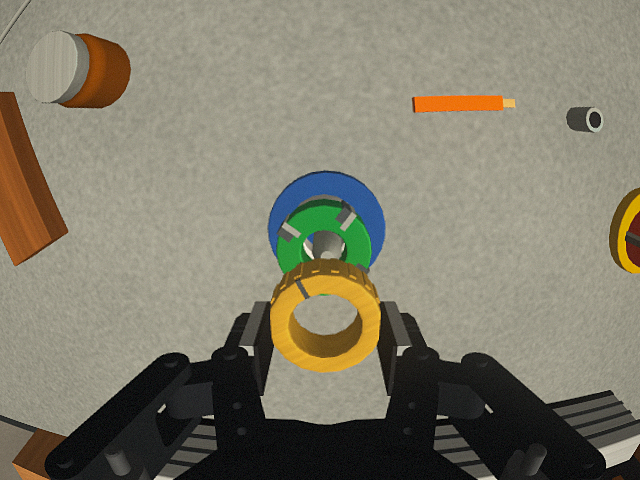

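The brass ring is level at (326,318), above the green cutter and post at (325,243). I'll lower it slowly.

Converted, 0.02 m is 0.0333, 0.015 m is 0.025.

```bash

python3 nudge.py '[{"finger_gap": 0, "x": -0.001, "y": -0.001, "z": 0.0333}, {"finger_gap": 0, "z": 0.0333}, {"finger_gap": 0, "z": 0.025}, {"finger_gap": 0, "z": 0.0167}, {"finger_gap": 0, "z": 0.0133}]'
python3 nudge.py '[{"finger_gap": 0, "z": 0.0067}, {"finger_gap": 0}, {"finger_gap": 0}]'
python3 go.py .6805 -.1704 .0755
```

```text
time: 22.28
eef_pos: [0.6805, -0.1705, 0.0814]
ee_rot: [0.002, -3.141, -0.0]
ft_force: [-0.1, 0.0, -2.1]
finger_gap: 0.528
gripper_force: 62.7
time: 22.53
eef_pos: [0.6811, -0.1712, 0.0785]
ee_rot: [-0.0, 3.141, -0.0]
ft_force: [-0.0, -0.1, -1.5]
finger_gap: 0.525
gripper_force: 62.7
left [0.0006 0.0008 0.003 ] yaw err -0.0
```

Converted, 0.003 m is 0.005, 0.0005 m is 0.0008.

```bash

python3 nudge.py '[{"finger_gap": 0, "x": 0.0008, "y": 0.0008, "z": 0.005}, {"finger_gap": 0}, {"finger_gap": 0}]'
python3 nudge.py '[{"finger_gap": 1}, {"finger_gap": 1}, {"finger_gap": 1}, {"finger_gap": 1}]'
python3 nudge.py '[{"finger_gap": 1, "z": -0.0333}, {"finger_gap": 1, "z": -0.05}, {"finger_gap": 1, "z": -0.0667}, {"finger_gap": 1, "x": 0.05, "z": -0.0333}, {"finger_gap": 1, "x": 0.0667}]'
python3 nudge.py '[{"finger_gap": 1, "x": 0.0667}, {"finger_gap": 1, "x": 0.0667}, {"finger_gap": 1, "x": 0.0667}, {"finger_gap": 1}]'
python3 - <<'E'
from workcell import r, optics, workorder
from h import *
s=optics.snapshot("scene");t=optics.snapshot("top")
a=s["pixels"][190:340,90:430,::-1];b=t["pixels"][150:270,150:490,::-1]
cv2.imwrite("pics/end.png",cv2.resize(np.vstack([a,b]),None,fx=2,fy=2))
for n,p,z in(('red',(274,199),.027),('brass',(425,190),.069),('green',(425,190),.047)):
    try: print(n,loc(t,n,p,z))
    except Exception as e: print(n,e)
E
```

```text
time: 22.78
eef_pos: [0.6811, -0.1711, 0.0762]
ee_rot: [-0.0, 3.139, -0.001]
ft_force: [-0.4, 0.3, 5.4]
finger_gap: 0.528
gripper_force: 63.4
time: 23.12
eef_pos: [0.6804, -0.1708, 0.0749]
ee_rot: [-0.0, 3.141, -0.0]
ft_force: [0.5, 0.3, -0.0]
finger_gap: 1.002
gripper_force: 0.0
time: 23.53
eef_pos: [0.6133, -0.1717, 0.1888]
ee_rot: [-0.002, 3.134, -0.005]
ft_force: [1.7, -0.5, 0.2]
finger_gap: 0.997
gripper_force: 0.0
time: 23.87
eef_pos: [0.4836, -0.1692, 0.1846]
ee_rot: [-0.001, -3.137, -0.002]
ft_force: [1.5, -0.0, 1.5]
finger_gap: 0.999
gripper_force: 0.0
red (array([0.67873232, 0.16145133]), array([0.06027182, 0.05847953]))
brass (array([ 0.6797301 , -0.17242849]), array([0.04957374, 0.05057185]))
green (array([ 0.67612025, -0.16660012]), array([0.06155576, 0.05687971]))
```

View pics/end.png

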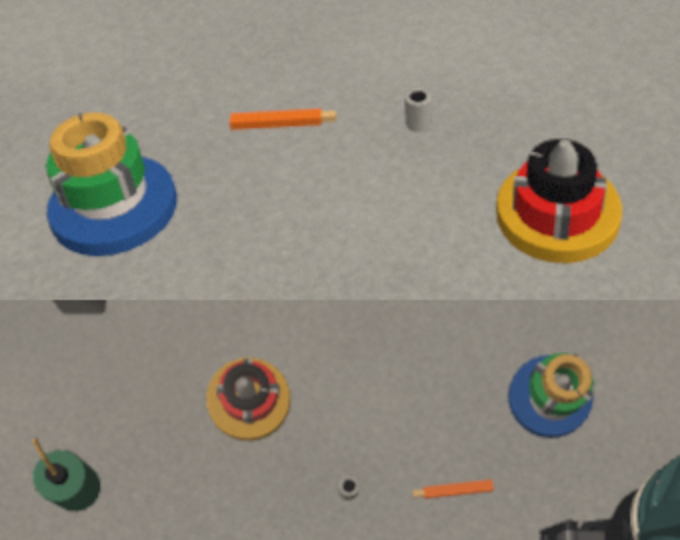

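Both stacks are complete and flat: brass is about 2 mm and red about 4 mm off the post axis. The socket, pencil and oil can are where they started.

```bash
python3 nudge.py '[{"finger_gap": 1}, {"finger_gap": 1}]'; python3 -c "
from workcell import r, optics, workorder
print(workorder.hand_in())"
```

```text
time: 24.13
eef_pos: [0.4915, -0.1711, 0.1848]
ee_rot: [-0.001, 3.141, -0.0]
ft_force: [1.1, 0.2, 0.1]
finger_gap: 0.999
gripper_force: 0.0
the job is handed in; nothing more can be done
None
```

I made up both cutter sets in the order you gave and handed the job in at about 24 s; every ring looked flat on its post in the last pictures, but the hand-in gave no verdict.

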